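# Rack a mould half beside its mate and close the end stop

### The job

The small aluminium mould half lying flat on the bench goes back in the mould rack. Stand it up on one of its small ends on the open bench and let go of it, then take it again from above and set it in the rack, on its end, with its broad face towards its standing mate, in the space between the mate and the red sliding stop. Then slide the stop up until both halves stand snug against each other and the blue end wall; do not knock the mate over or shift the jars of red and yellow pellets.

Things in the scene. Friction and masses are not known exactly. Their poses are not given: they have to be found in the camera images.
- rack: Grey mould rack fixed to the bench, base 100 (x) x 280 (y) x 10 mm, origin under its centre, z up. The row runs along its y; a blue end wall 80 mm wide stands at the +y end, top at z = 102 mm, inner face at y = +118 mm; a red stop slides along y from the other end. Its floor is at z = 10 mm; side lips 12 mm thick, 68 mm apart inside (x = -34, +34), rise 8 mm above it; open above them.
- rack_seat (a point): Point on the rack floor at the foot of the blue wall's inner face, on the rack's centre line (rack frame 0, 118, 10 mm).
- end_stop (a joint): Travel of the red stop in m, 0 fully open, growing towards the blue wall (rack +y), at most 0.085. Its flat face (64 mm wide, top 95 mm above the bench) is at rack y = -5 mm + travel, so 123 mm - travel is clear to the wall; with both 32 mm halves snug it reads about 0.059. About 3 N of friction; stays where left.
- stop_grip (a point): Point to pinch on the black upright fin behind the stop's face: fin 16 mm thick (rack x), 44 mm long (rack y), top 112 mm above the bench; the point is in its middle, 97 mm above the bench, 34 mm behind the face (towards rack -y). Moves with the stop. Its z is up, its y the closing direction.
- flat_mould: The small silver mould half that lies flat on the bench, cavity up: a block 92 (own x) x 60 (own y) x 32 (own z) mm, 0.3 to 0.55 kg; origin at the centre of its 92 x 60 underside. Standing on its end its x axis is vertical and it is 92 mm tall.
- flat_center (a point): Centre of the flat-lying mould half (16 mm above its origin along own z), same axes.
- mate_mould: The same kind of mould half (92 x 60 x 32 mm), loose, already standing on its small end in the rack near the blue wall, 0 to 10 mm off it: own x vertical, 60 mm across the rack, 32 mm along the row. Origin at the centre of its 92 x 60 underside face.
- mate_center (a point): Centre of the standing mate, 16 mm from its origin along its own z, same axes.
- red_jar: Bystander: jar of red pellets with a black lid, 62 mm diameter, 80 mm tall, origin under its centre.
- yellow_jar: Bystander: jar of yellow pellets with a grey lid, 62 mm diameter, 80 mm tall, origin under its centre.
Things that resemble listed ones, but are neither listed nor needed, are in the scene too. Leave any pink look-alike of the mate_mould alone.

How it is judged:
By the outcome, as a careful person would: the job done as asked, in the order asked, and still so for the second after the job is handed in, with the robot touching nothing.
It also fails if it takes over 61 s, if anything falls off the work surface, if the arm or the gripper's body presses on something with over 40 N, if the wrist force passes 120 N, or if a joint passes its speed limit or range.

### The arm

A 6-joint arm with a two-finger parallel gripper is mounted at the origin on the work surface; the furniture and walls round the work are solid. World frame = base frame: x ahead of the robot, y to its left, z up, the work surface at z = 0. Lengths are in mm, angles in rad, forces in N, time in s.
With the tool pointing down it reaches from about 350 to 975 mm from the base axis. Payload 17.4 kg.
Tool frame: the origin (TCP) lies between the finger pads; the fingertips stand 14 mm ahead of it and the grasp point (between the pads) lies 5 mm behind it (env.tcp_to_tips is the distance from the TCP to the fingertips, in mm); z points along the fingers, y is the line along which they close (so a half turn about z gives the same grasp; the last joint's range is limited). The gripper opens to 85 mm and grips with 20 to 120 N. Pads are 22 mm wide; open, the fingers measure 114 mm over their backs; the gripper's body (76 mm by 85 mm) begins 54 mm behind the grasp point. The pads swing forward as they close: fully open they stand 13 mm farther back than shut.
Start: joints at [1.101, 0.116, 1.442, -0, 1.584, -0.038], TCP at [282.5, 613.047, 245.303] pointing down, gripper open.
Joint ranges: [-2.83, 2.83], [-0.83, 2.19], [0.07, 2.5], [-1.14, 4.28], [0.01, 3], [-2.97, 2.97]. Speed limits (rad/s): [1.89, 1.89, 2.22, 3.14, 3.14, 3.14].

### API

Orientations are given as a 3x3 rotation matrix whose columns are the frame's x, y, z axes.
In Python, from plant import env, cams, sign_off gives the robot as it stands. Calls block until the motion is done:
- env.goto(position, orientation): joint-space move of the TCP to a pose.
- env.move_straight(position, vel=150, attitude=None, max_force=None): straight line of the TCP; attitude=None keeps the orientation; vel is the mean speed in mm/s. With max_force (N) it stops when the force on the tool has changed by that much, and returns True; else False.
- env.goto_joints(angles): joint-space move.
- env.ungrasp() and env.clamp(): open the fingers fully, or close them until they stop; the grip force is fixed at half the most.
- env.sleep(seconds).
- env.ik(position, orientation): joint angles nearest the present ones, or None.
- env.sense(): the state.
- cams.camera(name): name is "side" or "top"; returns the picture (420x560x3 uint8, red, green, blue); there is no depth.
- cams.camera_info(name): a dict with "camera_matrix" (3x3 intrinsics, pixels), "eye" and "orientation" of the camera in the world. Camera axes: x right, y up, looking along -z (the intrinsics and any distortion apply to the point x, -y, -z); pixel columns grow to the right and rows downward; lengths in mm; the calibration is good to about 2 mm. A picture is of the moment at which its call begins. camera_info takes no time and is no camera call.
A pose or a line that the arm cannot do raises env.MotionError and nothing moves.
- sign_off(): hands the job in; it is judged then, once.
The state is a dict: "time_s": time; "joints": joint angles; "qvel": joint speeds; "joint_torque": joint torques, N m; "tool_pos": TCP position; "eef_rot": TCP orientation; "wrist_force": force on the tool from outside, world axes, zero at the start; "moment": the same for the moment, N m; "opening": opening from 0.0 (shut) to 1.0 (fully open); "grasp_force": force on a finger pad.
Only numpy, scipy, OpenCV 4.12 (cv2) and the standard library are available. Lean on these libraries where they do the work, as an engineer would, in place of code of your own. Each camera call takes 0.05 s, during which the arm holds its last target. There are 200 camera calls.

## Working session

There is one attempt and no reset: what is moved stays moved. The work goes in short steps, each a Python script; the robot and the scene stay as the last script left them, time stands still between calls to the robot, and variables do not carry over. Pictures are saved under pics/ and viewed, at most 12 in all, crops included, and the job is handed in when it is done.

```bash
ls; mkdir -p pics; python3 - <<'E'
from plant import env,cams
import cv2,numpy as np
np.set_printoptions(precision=4,suppress=True)
for n in("side","top"):
    cv2.imwrite(f"pics/{n}0.png",cams.camera(n)[:,:,::-1]); print(n,cams.camera_info(n))
print(env.sense()['time_s'])
E
```

```text
pics
side {'camera_matrix': array([[477.3303,   0.    , 279.219 ],
       [  0.    , 477.3303, 206.3986],
       [  0.    ,   0.    ,   1.    ]]), 'eye': array([ 486.5435, -983.5672,  892.6103]), 'orientation': array([[ 0.9985, -0.0228,  0.0496],
       [ 0.0529,  0.6298, -0.775 ],
       [-0.0135,  0.7765,  0.63  ]])}
top {'camera_matrix': array([[488.769 ,   0.    , 289.825 ],
       [  0.    , 488.769 , 201.7294],
       [  0.    ,   0.    ,   1.    ]]), 'eye': array([ 294.1854,   -0.1506, 1496.8868]), 'orientation': array([[ 0.0122,  0.9959, -0.0891],
       [-0.9999,  0.0116, -0.0071],
       [-0.006 ,  0.0892,  0.996 ]])}
0.1
```

View pics/side0.png

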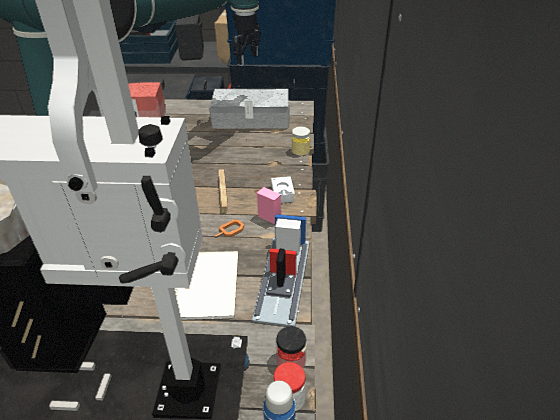

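View pics/top0.png

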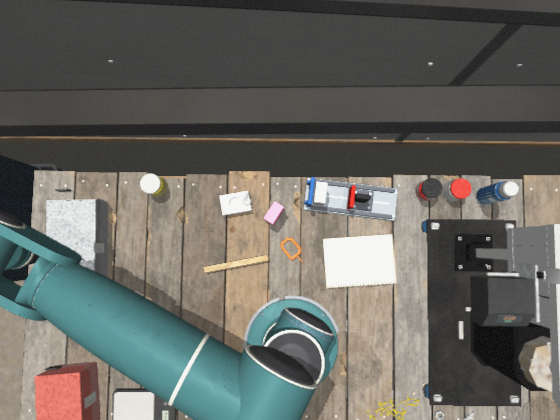

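The top view shows one silver block lying flat at (236,203), also at side (283,187). The pink block at (275,213) is the look-alike. The rack is at (350,198), with its blue wall on the left (+y) and the mate beside it at (320,193). I'll enlarge these areas.

```bash
cat > h.py <<'E'
import numpy as np,cv2
from plant import env,cams
np.set_printoptions(precision=3,suppress=True)
def ray(n,uv):
    c=cams.camera_info(n);K=c["camera_matrix"]
    d=np.linalg.solve(K,[uv[0],uv[1],1.]);return np.array(c["eye"]),np.array(c["orientation"])@(d*[1,-1,-1])
def onz(n,uv,z):
    e,d=ray(n,uv);return e+d*(z-e[2])/d[2]
def tri(a,b):
    A=[];B=[]
    for n,uv in(("top",a),("side",b)):
        e,d=ray(n,uv);d/=np.linalg.norm(d);P=np.eye(3)-np.outer(d,d);A.append(P);B.append(P@e)
    return np.linalg.lstsq(np.vstack(A),np.hstack(B),rcond=None)[0]
def proj(n,p):
    c=cams.camera_info(n);q=(c["orientation"].T@(np.array(p)-c["eye"]))*[1,-1,-1];q=c["camera_matrix"]@q;return q[:2]/q[2]
def crop(n,x,y,w,h,s,out,img=None):
    i=cams.camera(n) if img is None else img
    c=cv2.resize(i[y:y+h,x:x+w],None,fx=s,fy=s,interpolation=cv2.INTER_CUBIC)[:,:,::-1].copy()
    for k in range(0,w,10): cv2.putText(c,str(x+k),(k*s,8),0,.3,(0,255,0),1) if k%20==0 else 0;cv2.line(c,(k*s,10),(k*s,14),(0,255,0),1)
    for k in range(0,h,10): cv2.putText(c,str(y+k),(0,k*s+4),0,.3,(0,255,0),1)
    if out: cv2.imwrite(out,c)
    return c
E
python3 - <<'E'
from h import *
t=cv2.imread("pics/top0.png")[:,:,::-1];s=cv2.imread("pics/side0.png")[:,:,::-1]
crop("top",210,170,200,60,4,"pics/a.png",t);
a=crop("top",210,170,200,60,4,None,t);b=crop("side",205,165,160,80,5,None,s)
b=crop("side",240,170,80,160,3,None,s)
o=np.zeros((600,800,3),np.uint8);o[:240]=a;
b1=crop("side",235,170,90,60,6,None,s)
o[240:600,:540]=b1
cv2.imwrite("pics/b.png",o)
cv2.imwrite("pics/c.png",crop("side",245,210,70,120,5,None,s))
E
```

```text
(no output)
```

View pics/b.png

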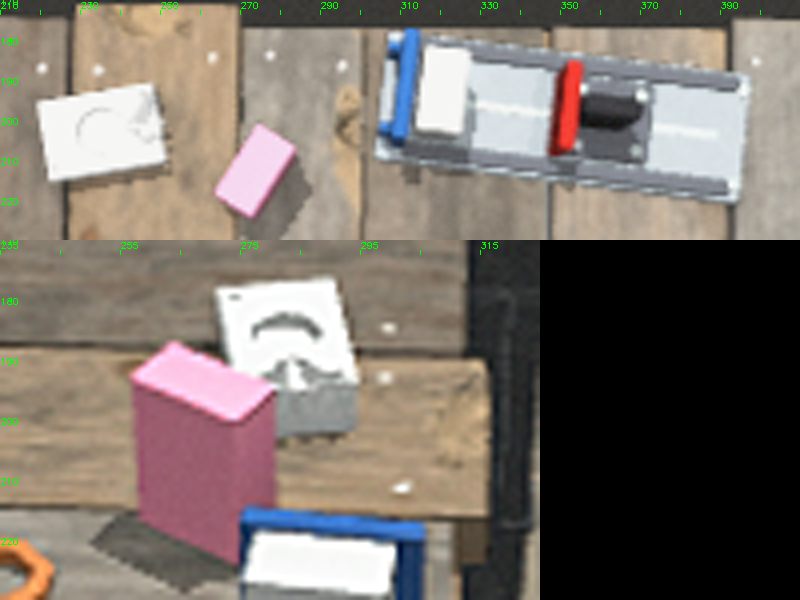

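View pics/c.png

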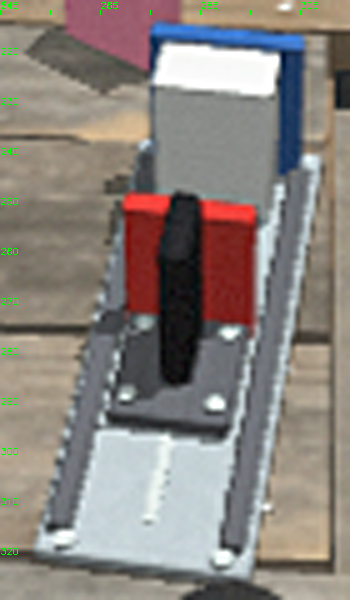

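The silver flat block fits the task's 92x60x32 description: top view (236,203), cavity visible, lying flat. The pink standing block at (265,215) is the look-alike and stays put. The silver block against the blue wall is the mate, and the stop sits mid-travel. Next I'll measure all of these.

```bash
python3 - <<'E'
from h import *
t=cv2.imread("pics/top0.png")[:,:,::-1];s=cv2.imread("pics/side0.png")[:,:,::-1]
def blobs(m,x0,y0,x1,y1,amin=20):
    k=np.zeros(m.shape,np.uint8);k[y0:y1,x0:x1]=m[y0:y1,x0:x1]
    cs,_=cv2.findContours(k,cv2.RETR_EXTERNAL,cv2.CHAIN_APPROX_NONE)
    c=max(cs,key=cv2.contourArea);r=cv2.minAreaRect(c);return cv2.boxPoints(r),r,c
ti=t.astype(int);si=s.astype(int)
wh=(ti.min(2)>215).astype(np.uint8)
for nm,box,z in(("flat",(215,185,255,220),32),("mate",(312,178,330,206),102)):
    b,r,c=blobs(wh,*box);p=np.array([onz("top",q,z) for q in b])[:,:2]
    e=p[[1,2]]-p[[0,1]];print(nm,r,"\n",p,"ctr",p.mean(0),"edges",np.linalg.norm(e,axis=1),"ang",np.degrees(np.arctan2(e[:,1],e[:,0])))
red=((ti[:,:,0]>150)&(ti[:,:,1]<60)).astype(np.uint8)
b,r,c=blobs(red,340,180,365,215);p=np.array([onz("top",q,95) for q in b])[:,:2];print("red",b,p)
bl=((ti[:,:,2]>130)&(ti[:,:,0]<90)).astype(np.uint8)
b,r,c=blobs(bl,300,170,316,210);p=np.array([onz("top",q,102) for q in b])[:,:2];print("blue",b,p)
# rack base corners (hand px from crop, base top z=10; lips z=18)
for q in((397,188.5),(395.5,220),(304.5,208)): print("rack corner",q,onz("top",q,10)[:2])
# side hand px
for q,z in(((252,320),10),((295.5,325.5),10),((309,241),10)): print("side corner",onz("side",q,z)[:2])
for q,z in(((270,252),95),((296,254),95),((275.6,225.5),102),((300.8,228.8),102)): print("side stop-top-front, mate-top-front",onz("side",q,z)[:2])
for q in((271,179),(291,176.5),(294.5,193.5)): print("side flat top",onz("side",q,32)[:2])
for q in((236,172),(236,137)): print("edge/wall",onz("top",q,0)[:2])
E
```

```text
flat ((234.7973175048828, 202.28378295898438), (19.563480377197266, 29.09861946105957), 80.53767395019531) 
 [[443.055 224.601]
 [458.562 138.295]
 [400.314 127.46 ]
 [384.893 213.463]] ctr [421.706 175.955] edges [87.688 59.247] ang [ -79.814 -169.463]
mate ((321.892333984375, 191.861572265625), (14.139959335327148, 20.341697692871094), 7.125016689300537) 
 [[ 421.662  -58.327]
 [ 480.023  -65.123]
 [ 475.401 -105.469]
 [ 417.086  -98.529]] ctr [448.543 -81.862] edges [58.755 40.61 ] ang [ -6.642 -96.534]
red [[348.5 204.5]
 [350.  203. ]
 [352.5 205.5]
 [351.  207. ]] [[ 413.583 -158.996]
 [ 417.964 -163.302]
 [ 410.831 -170.494]
 [ 406.454 -166.188]]
blue [[304.851 203.485]
 [307.554 176.455]
 [314.584 177.158]
 [311.881 204.188]] [[414.445 -33.291]
 [492.611 -40.332]
 [490.8   -60.572]
 [412.66  -53.434]]
rack corner (397, 188.5) [ 471.648 -316.737]
rack corner (395.5, 220) [ 375.199 -311.474]
rack corner (304.5, 208) [408.543 -34.536]
side corner [ 376.932 -309.076]
side corner [ 476.01  -320.016]
side corner [504.989 -42.538]
side stop-top-front, mate-top-front [ 410.973 -174.785]
side stop-top-front, mate-top-front [ 472.785 -179.071]
side stop-top-front, mate-top-front [419.265 -87.234]
side stop-top-front, mate-top-front [482.542 -97.257]
side flat top [386.404 207.92 ]
side flat top [447.519 223.246]
side flat top [460.783 137.172]
edge/wall [518.519 178.17 ]
edge/wall [628.52  180.592]
```

```bash
cat >> h.py <<'E'
TH=np.radians(45)
def tool(a,th,sg):
    "tool leaning back by th towards horizontal unit a; closing axis horizontal, perpendicular to a"
    a=np.array([a[0],a[1],0.]);a/=np.linalg.norm(a)
    z=-(np.cos(th)*np.array([0,0,1.])+np.sin(th)*a);y=sg*np.cross([0,0,1.],a)
    return np.column_stack([np.cross(y,z),y,z])
def tcp(g,R): return np.array(g)+5*R[:,2]
an=np.radians(180-80.3);A=np.array([np.cos(an),np.sin(an)])
F=np.array([421.5,174.]);U=np.array([.112,.9937]);C=np.array([440.9,-176.3])
P=np.array([400.,235.])
G1=np.r_[F+A*22,24]
G2=np.r_[P-U*8,68]
E
python3 - <<'E'
from h import *
print(A,G1,env.tcp_to_tips,env.sense()["eef_rot"])
for sg in(1,-1):
    R1=tool(A,TH,sg);R2=tool(-U,np.pi/2-TH,-sg)
    for nm,g,R in(("pre",G1-R1[:,2]*110,R1),("g",G1,R1),("lift",G1+[0,20,170],R1),("s_hi",G2+[0,0,150],R2),("s",G2,R2),("s_back",G2-R2[:,2]*120,R2),
       ("top",np.r_[P,77],tool(U,0,sg)),("rack",np.r_[C+48*U,200],tool(U,0,sg)),("rackd",np.r_[C+48*U,87],tool(U,0,sg)),("stop",np.r_[C-15*U,97],tool(U,0,sg))):
        print(sg,nm,env.ik(tcp(g,R),R))
E
```

```text
[-0.168  0.986] [417.793 195.685  24.   ] 14.0 [[-0.908  0.418 -0.   ]
 [ 0.418  0.908 -0.001]
 [ 0.    -0.001 -1.   ]]
1 pre [ 0.848  0.096  1.848 -0.591  1.727 -2.394]
1 g [ 0.737  0.101  1.991 -0.639  1.548 -2.391]
1 lift [ 0.764 -0.067  1.851 -0.647  1.81  -2.556]
1 s_hi None
1 s [ 0.03  -0.371  2.324  0.847  1.206  2.958]
1 s_back [-0.197 -0.51   2.266  0.784  1.499  2.95 ]
1 top [ 0.476 -0.257  2.081 -0.     1.317 -2.553]
1 rack [-0.335 -0.341  1.942 -0.     1.541  2.918]
1 rackd [-0.335 -0.265  2.071 -0.     1.336  2.918]
1 stop [-0.464 -0.238  2.032 -0.     1.348  2.79 ]
-1 pre [ 0.848  0.096  1.848 -0.591  1.727  0.747]
-1 g [ 0.737  0.101  1.991 -0.639  1.548  0.751]
-1 lift [ 0.764 -0.067  1.851 -0.647  1.81   0.585]
-1 s_hi [ 0.03  -0.536  2.175  0.786  1.422  0.052]
-1 s [ 0.03  -0.371  2.324  0.847  1.206 -0.183]
-1 s_back [-0.197 -0.51   2.266  0.784  1.499 -0.191]
-1 top [ 0.476 -0.257  2.081 -0.     1.317  0.588]
-1 rack [-0.335 -0.341  1.942 -0.     1.541 -0.223]
-1 rackd [-0.335 -0.265  2.071 -0.     1.336 -0.223]
-1 stop [-0.464 -0.238  2.032 -0.     1.348 -0.352]
```

```bash
sed -i 's/^P=.*/P=np.array([430.,235.])/' h.py; python3 - <<'E'
from h import *
R1=tool(A,TH,-1)
env.goto(tcp(G1-R1[:,2]*110,R1),R1);print(env.sense()["time_s"],env.sense()["tool_pos"])
print(env.move_straight(tcp(G1,R1),vel=80,max_force=15));s=env.sense();print(s["time_s"],s["tool_pos"],s["wrist_force"])
env.clamp();s=env.sense();print(s["time_s"],s["opening"],s["grasp_force"],s["wrist_force"])
t=cams.camera("top");d=cams.camera("side")
o=np.zeros((480,800,3),np.uint8);o[:400,:400]=crop("top",190,155,100,100,4,None,t);o[:400,400:]=crop("side",230,120,100,100,4,None,d);cv2.imwrite("pics/g1.png",o)
E
```

```text
1.5583 [405.406 269.6    98.714]
False
3.0833 [418.532 192.55   20.757] [-0.156  0.424  0.31 ]
3.45 0.6948152889609742 65.36389946937561 [-1.923  3.425  5.96 ]
```

View pics/g1.png

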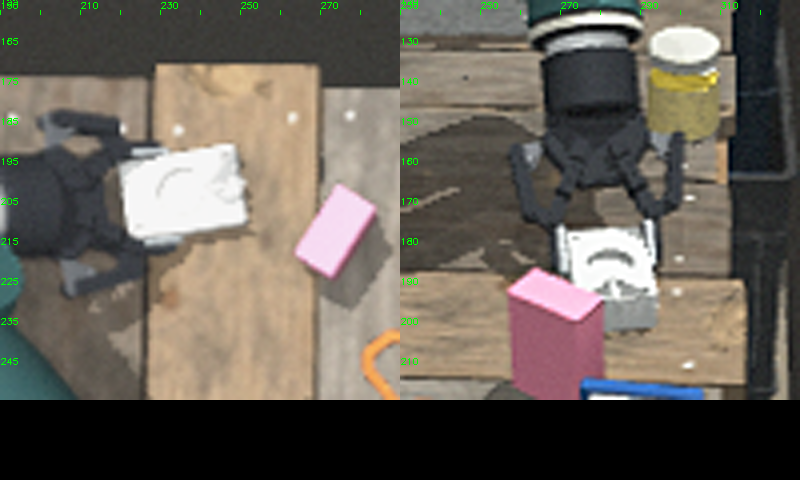

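The block is gripped squarely at its +y end. Next I lift it, turn it upright and look before setting it down.

```bash
python3 - <<'E'
from h import *
R1=tool(A,TH,-1);R2=tool(-U,np.pi/2-TH,1)
env.move_straight(tcp(G1+[0,0,150],R1),vel=120);s=env.sense();print(s["time_s"],s["opening"])
try: env.move_straight(tcp(G2+[0,0,110],R2),vel=60,attitude=R2)
except env.MotionError as e: print(e);env.goto(tcp(G2+[0,0,110],R2),R2)
env.move_straight(tcp(G2+[0,0,20],R2),vel=100)
s=env.sense();print(s["time_s"],s["opening"],s["tool_pos"],s["wrist_force"])
t=cams.camera("top");d=cams.camera("side")
o=np.zeros((400,800,3),np.uint8);o[:400,:400]=crop("top",180,145,100,100,4,None,t);o[:400,400:]=crop("side",240,110,100,100,4,None,d);cv2.imwrite("pics/g2.png",o)
E
```

```text
4.95 0.6901436794993144
7.7417 0.694281689660071 [429.871 230.6    85.153] [ 0.351  0.098 -3.273]
```

View pics/g2.png

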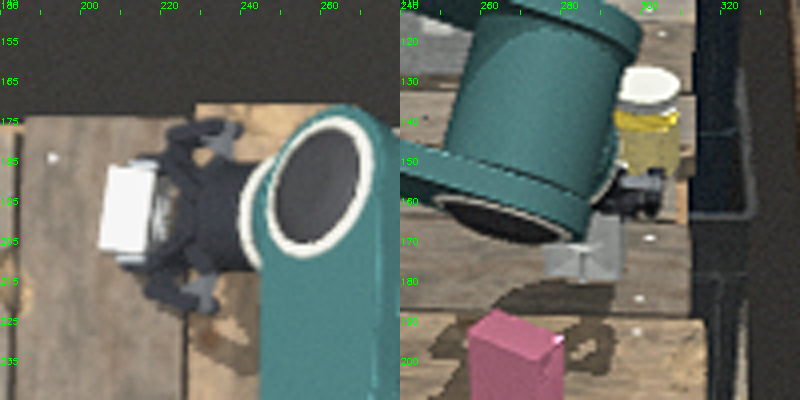

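The block hangs upright, end down. I'll lower it to contact, let go, back out and go over to the top grasp.

```bash
python3 - <<'E'
from h import *
R2=tool(-U,np.pi/2-TH,1);R3=tool(U,0,-1)
print(env.move_straight(tcp(G2-[0,0,8],R2),vel=25,max_force=6));s=env.sense();print(s["time_s"],s["tool_pos"],s["wrist_force"])
env.ungrasp();env.sleep(.2)
env.move_straight(tcp(G2-R2[:,2]*110,R2),vel=100);print(env.sense()["time_s"])
env.goto(tcp(np.r_[P+[0,-30],230],R3),R3);print(env.sense()["time_s"],env.sense()["wrist_force"])
t=cams.camera("top");d=cams.camera("side")
o=np.zeros((400,800,3),np.uint8);o[:400,:400]=crop("top",180,145,100,100,4,None,t);o[:400,400:]=crop("side",240,110,100,100,4,None,d);cv2.imwrite("pics/g3.png",o);cv2.imwrite("pics/t3.png",t[:,:,::-1]);cv2.imwrite("pics/d3.png",d[:,:,::-1])
E
```

```text
True
8.6083 [429.594 230.673  65.114] [ 0.104 -1.103  5.388]
10.4417
11.325 [ 0.484 -0.621 -0.674]
```

View pics/g3.png

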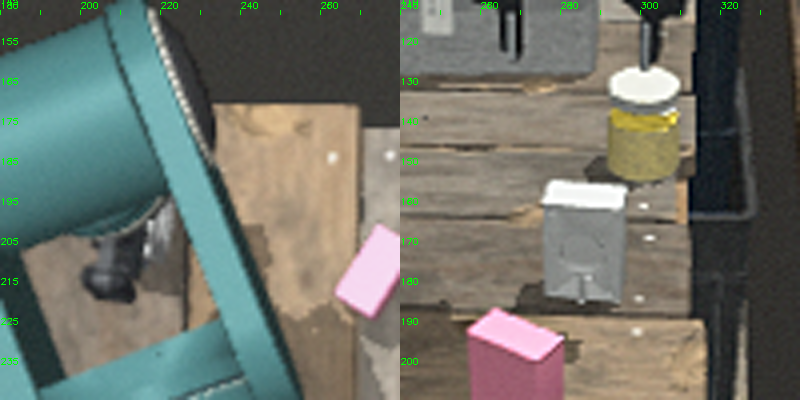

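It stands free. I'll check its position from the side view and take it from above.

```bash
python3 - <<'E'
from h import *
p=np.array([onz("side",q,92) for q in((276.2,161),(296.2,162),(277.5,155.2),(297,156.5))])[:,:2];print(p,p.mean(0))
e=p[1]-p[0];print(np.degrees(np.arctan2(e[1],e[0])),"expected",P)
R3=tool(U,0,-1)
c=P+np.clip((p.mean(0)-P),-5,5)*.5;print(c)
env.goto(tcp(np.r_[c,180],R3),R3)
print(env.move_straight(tcp(np.r_[c,76],R3),vel=80,max_force=12))
env.clamp();s=env.sense();print(s["time_s"],s["tool_pos"],s["opening"],s["grasp_force"],s["wrist_force"])
env.move_straight(tcp(np.r_[c,230],R3),vel=150);s=env.sense();print(s["time_s"],s["opening"],s["wrist_force"])
E
```

```text
[[402.926 217.94 ]
 [463.32  214.504]
 [405.065 250.011]
 [464.998 244.67 ]] [434.077 231.781]
-3.2554200938138678 expected [430. 235.]
[432.039 233.391]
False
13.575 [432.094 233.506  71.564] 0.691728876337585 64.63547229766846 [-2.79  -0.837  5.952]
14.75 0.6919594739682389 [-0.243  0.052 -3.99 ]
```

```bash
python3 - <<'E'
from h import *
R3=tool(U,0,-1);Q=C+48*U
env.goto(tcp(np.r_[Q,235],R3),R3)
env.move_straight(tcp(np.r_[Q,86+22],R3),vel=120,max_force=15)
s=env.sense();print(s["time_s"],s["tool_pos"],s["wrist_force"])
t=cams.camera("top");d=cams.camera("side")
cv2.imwrite("pics/g4.png",crop("side",240,190,100,130,4,None,d));cv2.imwrite("pics/t4.png",t[:,:,::-1]);cv2.imwrite("pics/d4.png",d[:,:,::-1])
E
```

```text
17.3167 [ 446.662 -128.732  103.789] [ 0.411  0.085 -3.727]
```

View pics/g4.png

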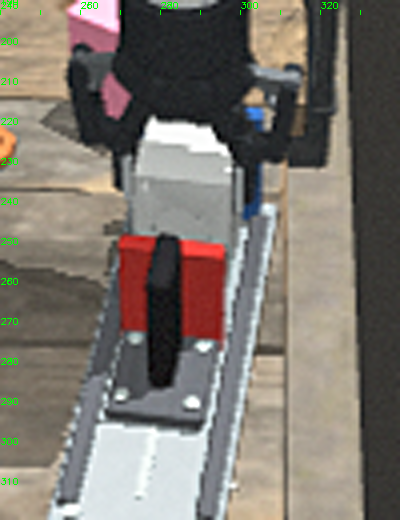

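```bash
python3 - <<'E'
from h import *
a=onz("side",(273.2,233.8),124);b=onz("side",(297.4,236),124);print("block front top",a,b,(a+b)/2,"true",C+48*U-16*U)
a=onz("side",(270,249.2),95);b=onz("side",(296.2,251.2),95);print("stop rear? top",a,b,(a+b)/2)
a=onz("side",(270.3,249),95);b=onz("side",(296.3,251),95)
d=cv2.imread("pics/d4.png").astype(int)[:,:,::-1]
red=((d[:,:,0]>120)&(d[:,:,1]<60)&(d[:,:,2]<60))
for r in(252,255,258,262):
    x=np.where(red[r,255:310])[0]+255;print(r,x.min(),x.max())
# lips at z=18 inner edges by brightness profile along row
for r in(235,245): print(r,d[r,262:315].mean(1).astype(int))
E
```

```text
block front top [ 417.171 -142.315  124.   ] [ 475.055 -147.851  124.   ] [ 446.113 -145.083  124.   ] true [ 444.484 -144.502]
stop rear? top [ 410.328 -165.305   95.   ] [ 473.019 -169.654   95.   ] [ 441.673 -167.479   95.   ]
252 270 285
255 270 295
258 270 295
262 270 294
235 [186 188 189 188 196 193  94   9  74 152 134 123 148 143 169 141 136 141
 138 143 144 148 145 146 150 158 173 173 182 186 193 191 193 190 193 179
  76 150 126  23  35  35  52 108 145 143 160 169 165 142 169 166 166]
245 [149 148 146 150 147 137  81  85  95 101  86 129 153 151 151 155 145 154
 150 153 148 151 152 151 150 147 151 154 152 145 141 145 147 152 150 138
 108 125 117  98  82 117 117 112 123 192 198 118 147 135 178 165 166]
```

```bash
python3 - <<'E'
from h import *
R3=tool(U,0,-1);Q=C+48*U+[-1,0]
env.move_straight(tcp(np.r_[Q,106],R3),vel=50)
print(env.move_straight(tcp(np.r_[Q,82],R3),vel=25,max_force=6));s=env.sense();print(s["time_s"],s["tool_pos"],s["wrist_force"])
E
```

```text
True
18.4083 [ 445.16  -128.606   81.563] [-1.97   1.04   8.122]
```

Seated exactly on the rack floor (10 mm). I'll release and look again for the stop.

```bash
python3 - <<'E'
from h import *
R3=tool(U,0,-1);Q=C+48*U+[-1,0]
env.ungrasp();env.sleep(.1);env.move_straight(tcp(np.r_[Q,230],R3),vel=120)
f=onz("top",(363,196.5),112);print("fin top view",f)
g=(onz("side",(281.5,249),112)+onz("side",(279.8,286),78))/2;print("fin side: top-far",onz("side",(281.5,249),112),"bottom near z~20",onz("side",(279.8,286),20))
print("row coord fin",(f[:2]-C)@U)
s0=(f[:2]-C)@U;W=C+s0*U+[-1,0];print(W)
d=cams.camera("side");t=cams.camera("top")
env.goto(tcp(np.r_[W,180],R3),R3);print(env.sense()["time_s"])
o=np.zeros((480,800,3),np.uint8);o[:480,:400]=crop("side",240,200,100,120,4,None,d);o[:480,400:]=crop("side",240,200,100,120,4,None);cv2.imwrite("pics/g5.png",o)
E
```

```text
fin top view [ 435.456 -198.256  112.   ]
fin side: top-far [ 438.792 -181.029  112.   ] bottom near z~20 [ 435.339 -213.777   20.   ]
row coord fin -22.42732082327565
[ 437.388 -198.586]
20.7833
```

View pics/g5.png

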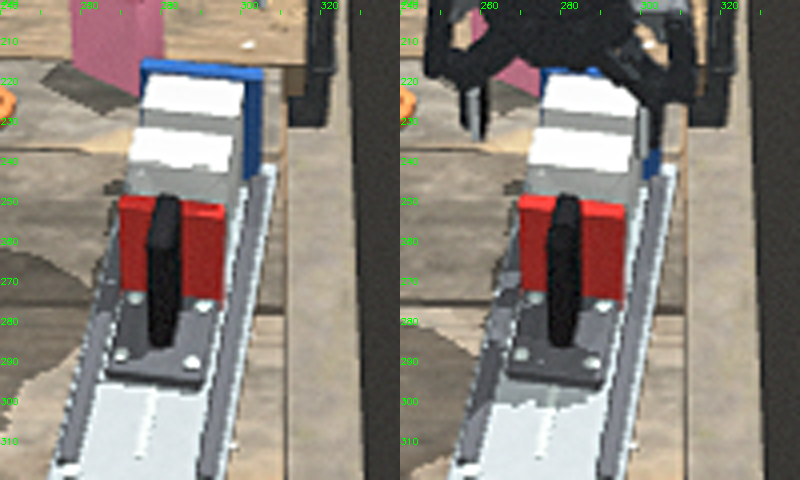

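```bash
python3 - <<'E'
from h import *
R3=tool(U,0,-1);W=np.array([437.4,-198.6])
print(env.move_straight(tcp(np.r_[W,97],R3),vel=80,max_force=12))
env.clamp();s=env.sense();print(s["time_s"],s["opening"],s["grasp_force"],s["tool_pos"],s["wrist_force"])
p=env.sense()["tool_pos"]
q=p+np.r_[U*30,0]
print(env.move_straight(q,vel=30,max_force=25));s=env.sense();print(s["time_s"],(s["tool_pos"]-p)[:2]@U,s["wrist_force"])
print(env.move_straight(p+np.r_[U*55,0],vel=12,max_force=12));s=env.sense();print(s["time_s"],(s["tool_pos"]-p)[:2]@U,s["wrist_force"],s["opening"])
d=cams.camera("side");cv2.imwrite("pics/g6.png",crop("side",240,200,100,120,4,None,d))
E
```

```text
False
22.6583 0.17278163691387413 58.913177847862244 [ 437.157 -198.598   92.176] [-4.461  1.423  5.499]
False
23.8083 30.095681782991544 [-3.805 -1.358  2.826]
True
25.0417 43.788670741487934 [-0.625 -2.122  3.144] 0.17500410971156313
```

View pics/g6.png

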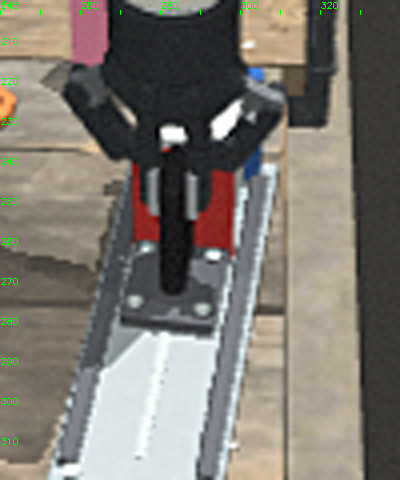

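Stopped at 43.8 mm, about as expected. I'll push once more to confirm it is snug, then release.

```bash
python3 - <<'E'
from h import *
R3=tool(U,0,-1);p=env.sense()["tool_pos"];
print(env.move_straight(p+np.r_[U*8,0],vel=10,max_force=20));s=env.sense();print(s["time_s"],(s["tool_pos"]-p)[:2]@U,s["wrist_force"])
env.sleep(.2);env.ungrasp();env.sleep(.2);s=env.sense();print(s["wrist_force"])
p=s["tool_pos"];env.move_straight(p+[0,0,130],vel=120)
q=p+[0,0,130];env.goto(np.array([380.,350.,330.]),R3);print(env.sense()["time_s"])
t=cams.camera("top");d=cams.camera("side")
o=np.zeros((600,800,3),np.uint8);o[:480,:400]=crop("side",240,200,100,120,4,None,d);o[:240,400:]=crop("top",295,165,100,60,4,None,t);o[240:600,400:]=crop("side",240,110,100,90,4,None,d);cv2.imwrite("pics/g7.png",o)
E
```

```text
True
25.4417 -0.03868189537248268 [ 0.042 -1.91   4.519]
[ 0.292 -0.345 -0.832]
29.6417
```

View pics/g7.png

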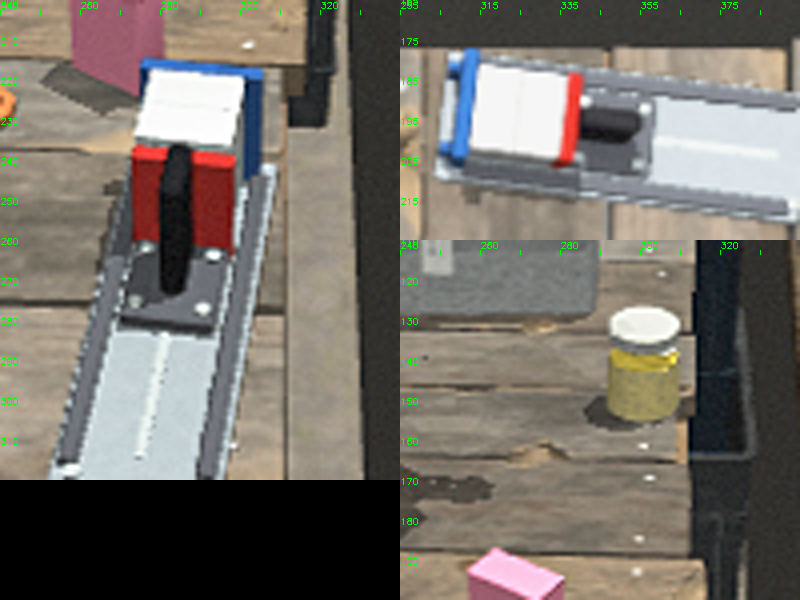

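Both halves stand tight between the blue wall and the stop, with no gaps. The yellow jar and the pink block haven't moved, and the second push gave no movement, so I'm handing in.

```bash
python3 -c "
from plant import sign_off
print(sign_off())"
```

```text
the job is handed in; nothing more can be done
None
```

The mould half was stood on end on the bench, released, regrasped from above and set in the rack, then the stop was slid up until both halves sat snug against the blue wall; the job is handed in at about 30 s of the 61 s allowed.

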